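Empty the corner-spout tipping tray into its box

TASK

First bring the open wooden box over so that it stands flat on the bench with the tip of the tray's corner spout well inside its walls, then turn the thumb knob of the spout gate until it clicks over to fully open. Tip the tray up so that all three wooden discs slide out at the corner into the box, then let the tray down under control until it rests level again. Do not touch the discs, spill none, keep everything else on the bench where it is, and let go of everything at the end.

Things in the scene. Friction and masses are not known exactly. Their poses are not given: they have to be found in the camera images.
- stand: Plywood stand of the tipping tray, fixed to the bench. Origin: on the bench straight below the tray's pivot. +x (level) points to the spout, z up, +y left when looking along +x. Foot plate 205 x 100 x 18 mm, from x = -197 to +8 mm; two pivot cheeks about 100 mm high, front faces at x = +8 mm. The bench ahead of x = +8 mm is free for the box.
- pivot (a point): Middle of the tray's pivot, 100 mm above the bench over the stand's origin. The pivot axis is the stand's y axis (level, square to the tray's diagonal). The tray's side corners are at stand x = -73 mm, y = +/-127 mm. Tray about 0.55 kg without discs.
- tray (a joint): Tip angle of the tray, rad: 0 = level at rest, grows as the back corner rises, stop at 0.75. Discs start to slide at 0.2 to 0.33; one that rubs on a wall may need 0.6 or a rock back and forth. It falls back to 0 by its own weight; over 2.5 rad/s counts as dropped. Square aluminium pan, side 180 mm, spout corner at stand x = +54 mm, back corner at -201 mm; floor top 110 mm, walls' top 132 mm above the bench when level.
- spout_tip (a point): Point of the tray's spout corner, on the floor's top face (54 mm ahead of the pivot and 10 mm above it when level; moves with the tray). The two walls stop 64 mm short of this corner: a notch 90 mm wide on the line x = +9 mm, ahead of which the 4 mm floor runs out to this tip.
- push_bar (a point): Middle of the tray's back bar: round steel, 12 mm thick, 100 mm long, parallel to the pivot axis, top of a U-shaped handle. When level it is 195 mm behind and 90 mm above the pivot (190 mm above the bench); it moves with the tray in a circle about the pivot. Free space all round: push it towards the spout from behind (about 6 N when level), or pinch it from above.
- gate (a joint): Angle of the spout gate, rad: 0 = shut across the notch, 1.6 = fully open, growing counter-clockwise seen from above. An over-centre spring holds it at each end: about 0.1 N m to leave 0, nothing at 0.8, beyond which it snaps on to 1.6 by itself. Steel blade 94 x 19 mm, pivoted at the notch's left end (stand x = +9, y = +49 mm), swings outward to point along stand +x.
- thumb_knob (a point): Centre of the gate's thumb knob, an upright black bar 46 mm long, 14 mm thick and 28 mm high on the gate's spindle, whose axis passes through this point. Its length lies along the blade: along the stand's y when shut, along x when open. With the tray level its centre is 165 mm above the bench, its underside 151 mm.
- box: Loose open box of pale wood with jointed corners, 150 x 150 mm outside, 55 mm high, walls and floor 9 mm thick, 0.32 kg. Origin: centre of its underside; x and y along its sides, z up.
- disc1: Turned wooden disc (a stand for a ball), 40 mm across, 16 mm thick, shallow dish in the top, about 20 g; all three are alike. Origin: centre of its underside. It starts lying in the tray.
- disc2: Turned wooden disc (a stand for a ball), 40 mm across, 16 mm thick, shallow dish in the top, about 20 g; all three are alike. Origin: centre of its underside. It starts lying in the tray.
- disc3: Turned wooden disc (a stand for a ball), 40 mm across, 16 mm thick, shallow dish in the top, about 20 g; all three are alike. Origin: centre of its underside. It starts lying in the tray.
- jar: Glue jar, white with a metal cap, 56 mm across, 85 mm high, upright beside the place for the box. Origin: centre of its underside. To be left alone.
- punch_block: Dark wood block 100 (along its x) x 40 x 45 mm with four steel punches standing in it, up to 105 mm high in all. Origin: centre of its underside. To be left alone.
- mallet: Wooden mallet standing on the end of its barrel head (72 mm across, 115 mm high), the level handle sticking out 225 mm along its -x, 62 mm above the bench. Origin: centre of the head's underside. To be left alone.
- ball: Ball covered with coloured patches, 116 mm across, on a white ring base 84 mm across; 130 mm high in all. Origin: centre of the underside. To be left alone.
- arch_punch: Steel arch punch lying flat, 142 mm long (along its x), 17 mm high. Origin: on the bench under it. To be left alone.
- straightedge: Steel straightedge lying flat, 200 (along its x) x 30 x 6 mm. Origin: centre of its underside. To be left alone.
- awl: Awl with a dark wooden handle lying flat, 150 mm long (along its x), 26 mm high. Origin: centre of its underside. To be left alone.
- table: The wooden bench; its top is at height 0.
There are look-alikes about, which are no part of the job. Leave any green look-alike of the disc1 alone.

How it is judged:
By the outcome, as a careful person would: the job done as asked, in the order asked, and still so for the second after the job is handed in, with the robot touching nothing.
It also fails if it takes over 72 s, if anything falls off the work surface, if the arm or the gripper's body presses on something with over 40 N, if the wrist force passes 120 N, or if a joint passes its speed limit or range.

ROBOT

A 6-joint arm with a two-finger parallel gripper is mounted at the origin on the work surface. World frame = base frame: x ahead of the robot, y to its left, z up, the work surface at z = 0. Lengths are in m, angles in degrees, forces in N, time in s.
With the tool pointing down it reaches from about 0.25 to 0.725 m from the base axis. Payload 9.7 kg.
Tool frame: the origin (TCP) lies where the fingers leave the gripper's body, on its centre line; the fingertips stand 73 mm ahead of it and the grasp point (between the pads) lies 54 mm ahead of it; y points along the fingers, x is the direction in which the jaws open and shut, and the axes are right-handed (so a half turn about y gives the same grasp; the last joint's range is limited). The gripper opens to 85 mm and grips with 20 to 120 N. Pads are 22 mm wide; open, the fingers measure 114 mm over their backs; the gripper's body (76 mm by 85 mm) begins 54 mm behind the grasp point. The pads swing forward as they close: fully open they stand 13 mm farther back than shut.
Start: joints at [64.515, 4.979, 10.078, 95.1, 0, 90], TCP at [0.237, 0.496, 0.304] pointing down, gripper open.
Joint ranges: [-179.16, 179.16], [-48.56, 103.87], [-65.8, 70.77], [-126.05, 130.52], [-82.76, 87.17], [-180, 180]. Speed limits (degrees/s): [127.2, 127.2, 147.25, 180, 180, 180].

INTERFACE

Orientations are given as [roll, pitch, yaw] about the fixed x, y, z axes, in that order (R = Rz(yaw) Ry(pitch) Rx(roll)).
In Python, from workcell import sensors, imaging, bot, models gives the robot as it stands.
- The arm moves only by the tool arm_command, never from a script. Its argument "rows" is one flat list of numbers, 7 for each row, row after row: the shift along the tool's x, y, z in cm, then the turn, a rotation vector about the tool's x, y, z in degrees, then the gripper's target within -1 to 1 (fully open at 1, half-way at 0, shut at -1). A call has 1 to 12 rows; each row is the pose to reach, as a shift and turn from the pose commanded when the call began, along the tool's axes at that moment; what a row does not reach only later rows make up. A row lasts 1/12 s, in which the tool goes at most 41.7 mm and 7.16 degrees, less where a joint would pass 70% of its speed; a pose out of reach is approached as far as the arm can. A call with a gripper value outside its range is refused whole. The fingers move at their own pace and stop on an object; "force" is the grip in N (left out, the last holds). Time passes only in rows, so rows that repeat a pose let the fingers close. It gives the time, the measured TCP pose, the force and the opening at its end, in the units of the state.
- sensors.get_obs(): the state, without advancing time (a new reading comes with each control period).
- imaging.camera(name): name is "side" or "top" or "wrist"; returns a dict with "pixels" (400x640x3 uint8, blue, green, red), "z_map" (400x640 float32, m along the optical axis (not along the pixel's ray), 0 where there is no reading), "camera_matrix" (3x3 intrinsics, pixels), "D" ([k1, k2, p1, p2, k3] as OpenCV has them; the pictures are not rectified), "world_from_camera" (4x4, takes a point from camera to world coordinates). Camera axes: x right, y up, looking along -z (the intrinsics and any distortion apply to the point x, -y, -z); pixel columns grow to the right and rows downward; lengths in m; the calibration is good to about 2 mm. A picture is of the moment at which its call begins.
- bot.job_done(): hands the job in, once; it reports no verdict.
Trained networks look in the newest picture that a camera, given by its name, has taken for a name from the list of things; names that differ only in an ending like _2 or _b are one class to them, and where a whole thing is asked for, a point or a joint stands for the part that bears it (a point fixed in the world has none). Each returns a list of dicts, best first, with "conf" (0 to 1); they miss things now and then, are a little off and sometimes report something else, mostly with a low value. They report only what shows in the picture. A call takes as long as a camera call. They do not tell look-alikes from the thing itself.
- models.search_frame(thing, camera): "extent" ([centre column, centre row, width, height] in pixels, round what is visible of it).
- models.spot_point(thing, camera): "location" ([column, row] in pixels: a listed point, or the origin of a listed thing).
The state is a dict: "time": time; "q": joint angles; "qd": joint speeds; "joint_efforts": joint torques, N m; "ee_pos": TCP position; "tcp_rot": TCP orientation; "wrist_force": force on the tool from outside, world axes, zero at the start; "torque": the same for the moment, N m; "opening": finger opening in m.
Only numpy, scipy, OpenCV 4.12 (cv2) and the standard library are available. Lean on these libraries where they do the work, as an engineer would, in place of code of your own. Each camera call takes 0.05 s, during which the arm holds its last target.

## Working session

There is one attempt and no reset: what is moved stays moved. The work goes in short steps, Python scripts to look and compute and a tool call to move; the robot and the scene stay as the last step left them, time stands still between calls to the robot, and variables do not carry over. Pictures are saved under pics/ and viewed, and the job is handed in when it is done.

Besides the shell and the picture viewer there is one more tool, called after "Emit:" as name(argument=value, ...), one argument or row to a line, values as JSON. arm_command: Moves the arm, as the interface text tells. Its arguments: {"type":"object","properties":{"rows":{"type":"array","items":{"type":"number"}},"force":{"type":"number"}},"required":["rows"]}

```bash
ls; mkdir -p pics
cat > h.py <<'E'
import numpy as np, cv2, json
from workcell import sensors, imaging, bot, models
from scipy.spatial.transform import Rotation as R
def snap(name, fn=None):
    c=imaging.camera(name)
    if fn: cv2.imwrite('pics/'+fn,c['pixels'])
    return c
def pix2world(c,u,v,z=None,depth=None):
    K=np.array(c['camera_matrix']);D=np.array(c['D'])
    p=cv2.undistortPoints(np.array([[[u,v]]],float),K,D)[0,0]
    d=np.array([p[0],-p[1],-1.0]);T=np.array(c['world_from_camera'])
    if z is not None:
        dw=T[:3,:3]@d; s=(z-T[2,3])/dw[2]; return T[:3,3]+s*dw
    if depth is None:
        depth=c['z_map'][int(round(v)),int(round(u))]
    return T[:3,:3]@(d*depth)+T[:3,3]
def world2pix(c,P):
    K=np.array(c['camera_matrix']);D=np.array(c['D']);T=np.array(c['world_from_camera'])
    p=T[:3,:3].T@(np.array(P,float)-T[:3,3]); q=np.array([[p[0],-p[1],-p[2]]])
    return cv2.projectPoints(q,np.zeros(3),np.zeros(3),K,D)[0][0,0]
def cloud(c):
    K=np.array(c['camera_matrix']);D=np.array(c['D']);T=np.array(c['world_from_camera'])
    h,w=c['z_map'].shape
    uu,vv=np.meshgrid(np.arange(w),np.arange(h))
    p=cv2.undistortPoints(np.stack([uu,vv],-1).reshape(-1,1,2).astype(float),K,D)[:,0]
    z=c['z_map'].reshape(-1)
    P=np.stack([p[:,0]*z,-p[:,1]*z,-z],1)@T[:3,:3].T+T[:3,3]
    P[z==0]=np.nan
    return P.reshape(h,w,3)
E
python3 - <<'E'
from h import *
print(sensors.get_obs())
for n in ['side','top','wrist']:
    c=snap(n,n+'0.png'); print(n,np.round(c['world_from_camera'],3).tolist(),np.round(c['camera_matrix'],1).tolist())
    for t in ['box','stand','pivot','spout_tip','push_bar','thumb_knob','disc1','jar','tray','punch_block','mallet']:
        try:
            l=models.spot_point(t,n)[:5]
            for r in l:
                if r['conf']<.2: continue
                u,v=r['location']; 
                print(n,t,round(r['conf'],2),np.round([u,v]),np.round(pix2world(c,u,v) if 0<=u<640 and 0<=v<400 else 0,3))
        except Exception as e: print(n,t,e)
E
```

```text
pics
{'time': 0.0, 'q': array([6.45161407e+01, 5.00925236e+00, 1.00338785e+01, 9.50992629e+01,
       1.19559012e-04, 9.00001574e+01]), 'qd': array([ 0.08797534,  0.04232762,  0.02657376,  0.01498412, -0.00184621,
        0.0589972 ]), 'joint_efforts': array([ 4.12483321e-03, -5.20397401e+01,  4.64795494e+01,  1.66510121e-02,
        2.16655280e-04, -1.48830929e-05]), 'ee_pos': array([0.2365813 , 0.49636384, 0.30319558]), 'tcp_rot': array([-8.99998806e+01,  7.46367783e-02,  6.45159832e+01]), 'wrist_force': array([-0.46898392, -0.16240448, -0.09251268]), 'torque': array([ 0.00765177, -0.01205228,  0.01647727]), 'opening': 0.08529899560586204}
side [[0.944, 0.201, -0.261, 0.327], [-0.33, 0.564, -0.757, -0.758], [-0.005, 0.801, 0.599, 0.67], [0.0, 0.0, 0.0, 1.0]] [[383.9, 0.0, 322.5], [0.0, 383.9, 195.0], [0.0, 0.0, 1.0]]
side box 0.63 [275. 173.] [0.48  0.048 0.132]
side stand 0.67 [294. 212.] [ 0.486 -0.103  0.121]
side pivot 0.91 [300. 182.] [0.533 0.005 0.12 ]
side spout_tip 0.67 [295. 169.] [0.532 0.056 0.128]
side push_bar 0.57 [315. 191.] [ 0.555 -0.047  0.123]
side push_bar 0.53
[... 1620 characters left out ...]
4.] [0.67  0.082 0.087]
top tray it knows: arch_punch, awl, ball, box, disc, jar, mallet, pivot, punch_block, push_bar, spout_tip, stand, straightedge, table, thumb_knob
top punch_block 0.63 [282. 276.] [0.402 0.032 0.046]
top mallet 0.95 [273. 143.] [0.748 0.055 0.107]
top mallet 0.52 [275. 220.] [0.543 0.045 0.111]
wrist [[0.429, -0.863, -0.266, 0.17], [0.903, 0.41, 0.127, 0.528], [-0.0, -0.295, 0.956, 0.375], [0.0, 0.0, 0.0, 1.0]] [[280.7, 0.0, 320.3], [0.0, 280.7, 196.9], [0.0, 0.0, 1.0]]
wrist tray it knows: arch_punch, awl, ball, box, disc, jar, mallet, pivot, punch_block, push_bar, spout_tip, stand, straightedge, table, thumb_knob
wrist punch_block 0.64 [128. 365.] [0.216 0.434 0.303]
```

View pics.

View pics/top0.png

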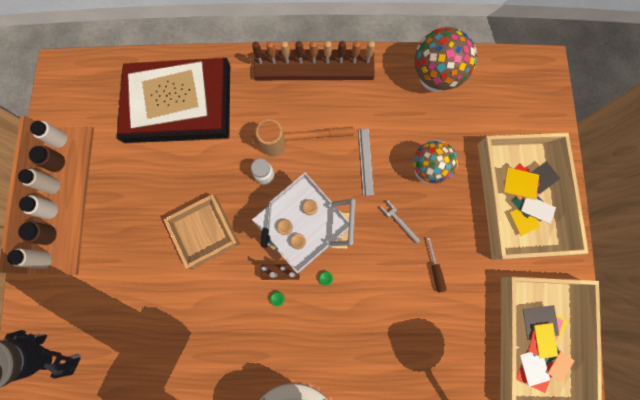

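View pics/side0.png

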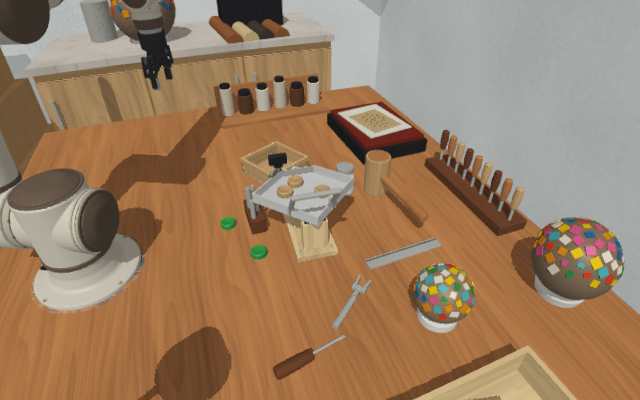

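Run:
```python
from h import *
c=snap('top'); im=c['pixels']
cv2.imwrite('pics/top_crop.png',cv2.resize(im[140:310,150:380],None,fx=3.4,fy=3.4,interpolation=cv2.INTER_CUBIC))
s=snap('side');im=s['pixels']
cv2.imwrite('pics/side_crop.png',cv2.resize(im[130:270,210:400],None,fx=4,fy=4,interpolation=cv2.INTER_CUBIC))
np.savez('c0.npz',top=cloud(c),side=cloud(s))
```

```text
(no output)
```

View pics/top_crop.png

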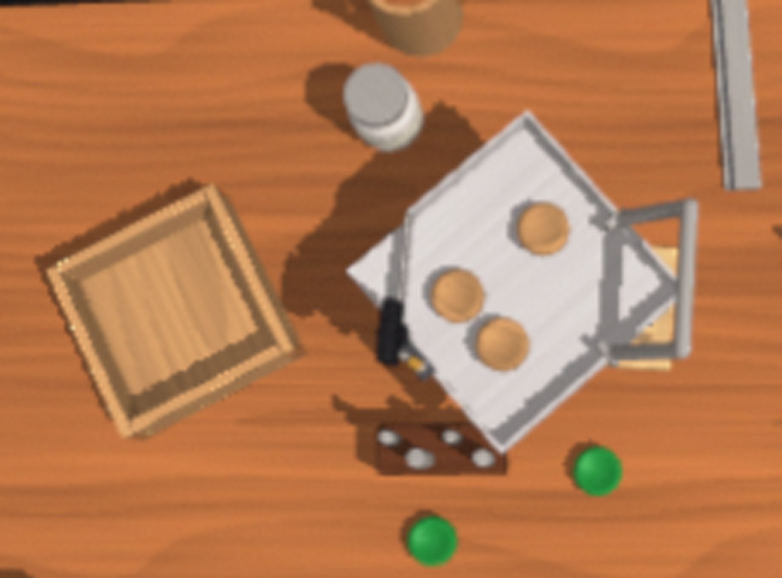

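View pics/side_crop.png

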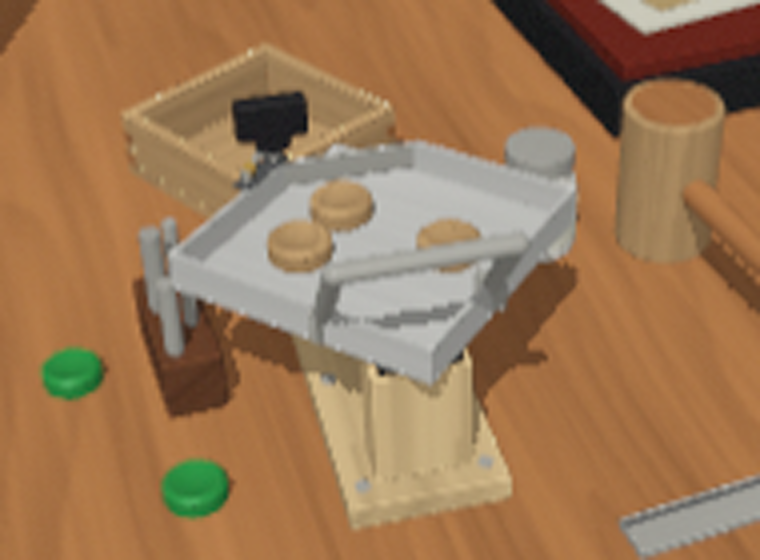

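Run:
```python
from h import *
from scipy.optimize import least_squares
c=snap('top')
def cp(u,v): return u/3.4+150-.35, v/3.4+140-.35
obs=[((348,270),(54,0,110)),((526,113),(-73,-127,132)),((500,453),(-73,127,132)),((678,285),(-201,0,132)),((692,203),(-195,-50,196)),((684,355),(-195,50,196)),((391,332),(9,49,179))]
P=np.array([pix2world(c,*cp(*o[0]),z=o[1][2]/1000)[:2] for o in obs]);M=np.array([o[1][:2] for o in obs])/1000
def f(p):
    a=p[2];Rm=np.array([[np.cos(a),-np.sin(a)],[np.sin(a),np.cos(a)]])
    return (M@Rm.T+p[:2]-P).ravel()
r=least_squares(f,[.54,.04,1.57]);print(r.x[:2],np.degrees(r.x[2]));print(np.round(r.fun.reshape(-1,2)*1000,1))
for n,q,z in [('boxcorners',[(215,188),(298,350),(125,436),(45,265)],.055)]:
    Q=np.array([pix2world(c,*cp(*x),z=z) for x in q]);print(n,np.round(Q,4),Q.mean(0),np.linalg.norm(Q-np.roll(Q,1,0),axis=1), [np.degrees(np.arctan2(*(Q[(i+1)%4]-Q[i])[[1,0]])) for i in range(4)])
print('jar',pix2world(c,*cp(376,95),z=.085)); 
print('block corners',[np.round(pix2world(c,*cp(*x),z=.045),3) for x in [(380,425),(507,425),(507,473),(378,473)]])
print('mallet',pix2world(c,*cp(418,20),z=.0));
C=cloud(c)
# box rim from cloud
m=(abs(C[...,2]-.055)<.006)&(abs(C[...,0]-.53)<.12)&(C[...,1]>.16)&(C[...,1]<.38)
pts=C[m][:,:2].astype(np.float32); print(len(pts),cv2.minAreaRect(pts))
m=(abs(C[...,2]-.085)<.008)&(abs(C[...,0]-.66)<.06)&(abs(C[...,1]-.08)<.06)
print('jar',len(C[m]),cv2.minEnclosingCircle(C[m][:,:2].astype(np.float32)))
```

```text
[0.53960233 0.05119857] 86.30759468224811
[[-1.3  1.1]
 [ 1.7  0.2]
 [-0.4 -0.3]
 [-3.3 -7.3]
 [-1.4  1.9]
 [ 4.   1.4]
 [ 0.7  2.9]]
boxcorners [[0.6192 0.2235 0.055 ]
 [0.4892 0.1513 0.055 ]
 [0.4214 0.2855 0.055 ]
 [0.5565 0.3587 0.055 ]] [0.52156439 0.25474156 0.055     ] [0.14906458 0.14862596 0.15034074 0.15359059] [np.float64(-150.95825290289122), np.float64(116.79877770418842), np.float64(28.461396022925328), np.float64(-65.1287509301041)]
jar [0.68747494 0.09073066 0.085     ]
block corners [array([0.431, 0.087, 0.045]), array([ 0.432, -0.013,  0.045]), array([ 0.395, -0.013,  0.045]), array([0.394, 0.087, 0.045])]
mallet [0.77814529 0.07012129 0.        ]
766 ((0.5221568942070007, 0.25685742497444153), (0.15338872373104095, 0.15190668404102325), 28.254444122314453)
jar 267 ((0.6891918778419495, 0.09267476946115494), 0.025084346532821655)
```

```bash
cat >> h.py <<'E'
def plan(x,y,z,yaw,pitchvec=None):
    o=sensors.get_obs(); Rt=R.from_euler('xyz',o['tcp_rot'],degrees=True)
    d=Rt.inv().apply(np.array([x,y,z])-o['ee_pos'])*100
    Rg=R.from_euler('xyz',[-90,0,yaw],degrees=True)
    if pitchvec is not None: Rg=R.from_rotvec(pitchvec,degrees=True)*Rg
    rv=(Rt.inv()*Rg).as_rotvec(degrees=True)
    print('t',round(o['time'],2),'pos',np.round(o['ee_pos'],4),'rot',np.round(o['tcp_rot'],2),'q',np.round(o['q'],1),'F',np.round(o['wrist_force'],1),'open',round(o['opening'],4))
    print('shift cm',np.round(d,2),'rv',np.round(rv,2),'rows',np.linalg.norm(d)/4.17,np.linalg.norm(rv)/7.16)
S0=np.array([.5396,.0515]); SA=np.radians(86.3)
def s2w(x,y): return S0+np.array([np.cos(SA)*x-np.sin(SA)*y,np.sin(SA)*x+np.cos(SA)*y])/1000
E
python3 -c "
from h import *
plan(.4886,.3176,.19,118.3)
print(s2w(87,0),s2w(54,0),s2w(9,49),s2w(-195,0))"
```

```text
t 1.8 pos [0.2367 0.4965 0.3039] rot [-90.    -0.    64.51] q [64.5  5.  10.1 95.1 -0.  90. ] F [ 0.5  1.  -0.7] open 0.0853
shift cm [ -5.31  11.39 -30.44] rv [  0.   -53.79   0.  ] rows 7.8973281967077655 7.512237252736356
[0.54521431 0.13831866] [0.54308474 0.10538744] [0.49128293 0.06364332] [ 0.5270162  -0.14309355]
```

Emit:
arm_command(
  rows=[-1.3,2.8,-7.6,0,-13.5,0,1,-2.65,5.7,-15.2,0,-27,0,1,-4,8.5,-22.8,0,-40.4,0,1,-5.31,11.4,-30.44,0,-53.8,0,1,-5.31,11.4,-30.44,0,-53.8,0,1,-5.31,11.4,-30.44,0,-53.8,0,1,-5.31,11.4,-30.44,0,-53.8,0,1,-5.31,11.4,-30.44,0,-53.8,0,1,-5.31,11.4,-30.44,0,-53.8,0,1,-5.31,11.4,-30.44,0,-53.8,0,1,-5.31,11.4,-30.44,0,-53.8,0,1],
  force=60,
)

```text
time: 2.72
ee_pos: [0.4887, 0.3171, 0.1896]
tcp_rot: [-89.9, -0.0, 118.1]
wrist_force: [-1.0, -0.5, 1.2]
opening: 0.0851
```

```bash
python3 -c "
from h import *
plan(.4886,.3176,.19,118.3)
c=snap('wrist','w1.png')
C=cloud(c)
m=(abs(C[...,2]-.055)<.007)&(abs(C[...,0]-.53)<.14)&(C[...,1]>.14)&(C[...,1]<.4)
print(cv2.minAreaRect(C[m][:,:2].astype(np.float32)), m.sum())
"
```

```text
t 2.72 pos [0.4887 0.3171 0.1896] rot [-8.9940e+01 -1.0000e-02  1.1811e+02] q [33.   8.7  1.5 82.9  0.   4.9] F [-1.  -0.5  1.2] open 0.0851
shift cm [ 0.05 -0.04 -0.01] rv [-0.06 -0.19  0.01] rows 0.015576785959126186 0.02751799130638248
((0.5227950215339661, 0.25694870948791504), (0.15076680481433868, 0.1505541056394577), 27.914918899536133) 8962
```

```bash
python3 -c "
from h import *
plan(.4897,.3192,.095,118)
"
```

```text
t 2.77 pos [0.4883 0.3179 0.1902] rot [-9.000e+01 -2.000e-02  1.182e+02] q [33.1  8.7  1.6 82.9  0.   4.9] F [ 0.2 -0.  -0.1] open 0.0855
shift cm [ 0.05  9.52 -0.19] rv [-0.    0.2   0.02] rows 2.2836043078304034 0.02877829878292879
```

View pics/w1.png

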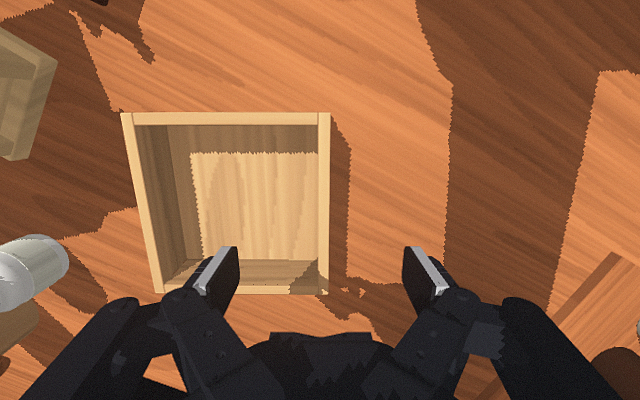

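```bash
python3 -c "
from h import *
c=snap('wrist')
for z in (.055,.13): print(world2pix(c,[.4897,.3192,z]))
"
```

```text
[322.00849036 212.07636998]
[322.75505052 261.09594652]
```

Emit:
arm_command(
  rows=[0.05,3,-0.19,0,0,0,1,0.05,6,-0.19,0,0,0,1,0.05,8.5,-0.19,0,0,0,1,0.05,9.5,-0.19,0,0,0,1,0.05,9.5,-0.19,0,0,0,1],
)

```text
time: 3.23
ee_pos: [0.4883, 0.3192, 0.093]
tcp_rot: [-89.8, 0.0, 118.4]
wrist_force: [0.2, 0.5, -0.6]
opening: 0.0853
```

Emit:
arm_command(
  rows=[0,0,0,0,0,0,0,0,0,0,0,0,0,-1,0,0,0,0,0,0,-1,0,0,0,0,0,0,-1,0,0,0,0,0,0,-1,0,0,0,0,0,0,-1,0,0,0,0,0,0,-1,0,0,0,0,0,0,-1,0,0,0,0,0,0,-1],
  force=50,
)

```text
time: 3.98
ee_pos: [0.4902, 0.3191, 0.0955]
tcp_rot: [-90.1, -0.0, 118.3]
wrist_force: [-0.4, 0.2, 6.5]
opening: 0.0083
```

```bash
python3 -c "
from h import *
c=snap('wrist','w2.png')
print(s2w(87+70.5,0))
plan(.4897,.3192,.095,118)
"
```

```text
[0.54976384 0.20867171]
t 4.03 pos [0.4902 0.3191 0.0955] rot [-9.0050e+01 -1.0000e-02  1.1831e+02] q [33.1 10.8 -6.6 72.6  0.   4.7] F [-1.5 -0.3  5.2] open 0.0088
shift cm [0.04 0.05 0.04] rv [0.05 0.31 0.01] rows 0.01848696373519842 0.04367742049175475
```

View pics/w2.png

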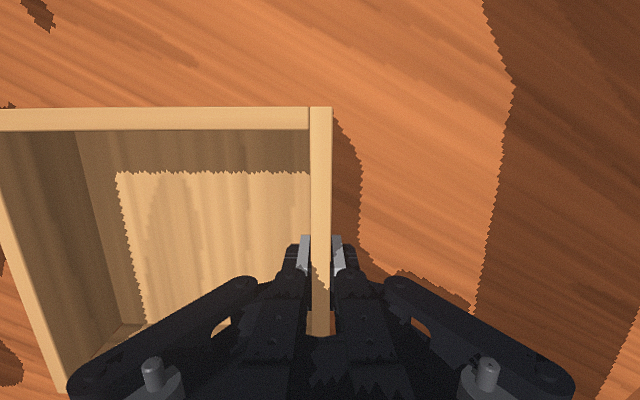

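Emit:
arm_command(
  rows=[-1,0,0,0,3,0,-1,-2.5,0,0,0,6.5,0,-1,-4,0,0,0,10,0,-1,-5.5,0,0,0,14,0,-1,-7,0,0,0,18,0,-1,-8.5,0,0,0,22,0,-1,-10,0,0,0,26,0,-1,-11.3,0,0,0,29.5,0,-1,-12.2,0,0,0,31.5,0,-1,-12.5,0,0,0,32,0,-1,-12.5,0,0,0,32,0,-1],
)

```text
time: 4.95
ee_pos: [0.5501, 0.2083, 0.0956]
tcp_rot: [-90.1, -0.0, 86.2]
wrist_force: [1.3, -1.7, 6.1]
opening: 0.0083
```

```bash
python3 -c "
from h import *
c=snap('top','t2.png')
plan(.5498,.2087,.095,86.3)
C=cloud(c)
m=(abs(C[...,2]-.055)<.006)&(abs(C[...,0]-.53)<.12)&(C[...,1]>.06)&(C[...,1]<.3)
print(cv2.minAreaRect(C[m][:,:2].astype(np.float32)), m.sum())
cv2.imwrite('pics/t2c.png',cv2.resize(c['pixels'][140:310,150:380],None,fx=3.4,fy=3.4))
"
```

```text
t 5.0 pos [0.55   0.2083 0.0955] rot [-9.009e+01  1.000e-02  8.627e+01] q [20.8 11.2 -6.1 72.6 -0.  24.5] F [ 1.3 -2.2  5.5] open 0.0085
shift cm [0.03 0.05 0.03] rv [ 0.09 -0.03 -0.01] rows 0.016616239929694302 0.013343078886355284
((0.5177958607673645, 0.13465943932533264), (0.1606062799692154, 0.20411889255046844), 86.08611297607422) 505
```

View pics/t2c.png

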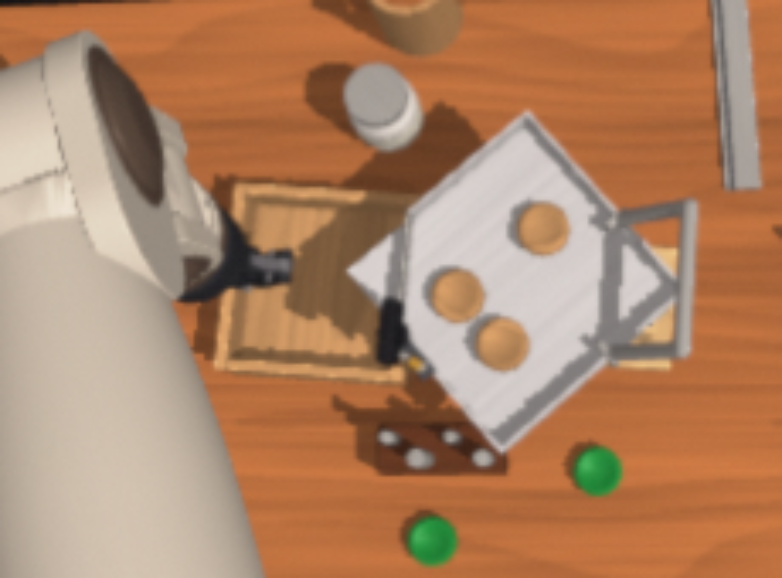

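Emit:
arm_command(
  rows=[0,0,0,0,0,0,-0.4,0,0,0,0,0,0,0,0,0,0,0,0,0,0,0,-0.3,0,0,0,0,0,0,-2,0,0,0,0,0,0,-6,0,0,0,0,0,0,-10,0,0,0,0,0,0,-14,0,0,0,0,0,0,-18,0,0,0,0,0,0,-19.5,0,0,0,0,0,0,-19.5,0,0,0,0,0],
)

```text
time: 5.92
ee_pos: [0.55, 0.2093, 0.2952]
tcp_rot: [-90.4, -0.2, 86.3]
wrist_force: [0.5, 1.2, 1.0]
opening: 0.0424
```

```bash
python3 -c "
from h import *
plan(.4913,.0636,.29,86.3)
c=snap('wrist','w3.png')
C=cloud(c)
m=(abs(C[...,2]-.055)<.006)&(abs(C[...,0]-.55)<.1)&(C[...,1]>.04)&(C[...,1]<.25)
print(cv2.minAreaRect(C[m][:,:2].astype(np.float32)), m.sum())
m=(C[...,2]>.172)&(C[...,2]<.185)&(abs(C[...,0]-.49)<.05)&(abs(C[...,1]-.06)<.05)
print(m.sum()); 
if m.sum(): print(cv2.minAreaRect(C[m][:,:2].astype(np.float32)))
"
```

```text
t 5.92 pos [0.55   0.2093 0.2952] rot [-90.38  -0.17  86.33] q [20.8  9.8 14.5 94.2 -0.  24.5] F [0.5 1.2 1. ] open 0.0424
shift cm [-14.92   0.45   4.93] rv [0.38 0.03 0.17] rows 3.7690495567978832 0.058539727768734326
((0.5440064668655396, 0.1256805956363678), (0.17460183799266815, 0.14905065298080444), 86.2770767211914) 4220
1803
((0.4930007755756378, 0.06347696483135223), (0.015248989686369896, 0.04598933830857277), 87.43778991699219)
```

View pics/w3.png

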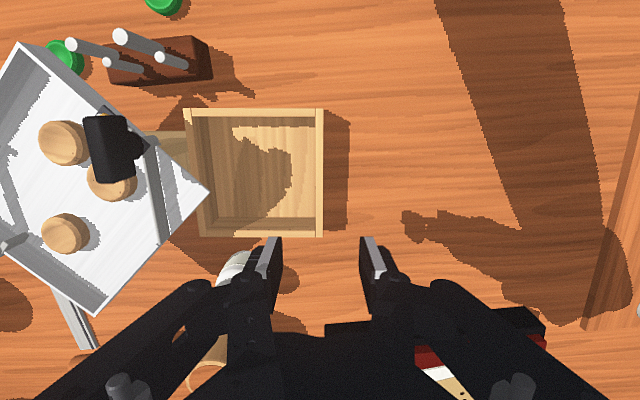

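Emit:
arm_command(
  rows=[-3.5,0,1.2,0,0,0,0,-7,0.2,2.4,0,0,0,0,-10.5,0.3,3.6,0,0,0,0,-13.5,0.4,4.5,0,0,0,0,-14.9,0.5,4.75,0,0,0,0,-14.9,0.5,4.75,0,0,0,0],
)

```text
time: 6.47
ee_pos: [0.4911, 0.0609, 0.2837]
tcp_rot: [-89.9, 0.1, 86.2]
wrist_force: [-0.8, 0.2, -0.3]
opening: 0.0427
```

```bash
python3 -c "
from h import *
c=snap('wrist','w4.png')
C=cloud(c)
m=(C[...,2]>.174)&(C[...,2]<.185)&(abs(C[...,0]-.49)<.05)&(abs(C[...,1]-.06)<.05)
print(m.sum(),np.median(C[m],0),cv2.minAreaRect(C[m][:,:2].astype(np.float32)))
plan(.4930,.0635,.222,86.8)
"
```

```text
1308 [0.48992261 0.06300371 0.18021533] ((0.49186503887176514, 0.06307362020015717), (0.013863501138985157, 0.045870017260313034), 85.9168472290039)
t 6.52 pos [0.4917 0.0621 0.2838] rot [-8.992e+01  2.000e-02  8.619e+01] q [ 7.2 -2.8 -0.  92.8  0.  11. ] F [0.1 0.5 0.4] open 0.0427
shift cm [ 0.15  6.18 -0.13] rv [-0.08 -0.61 -0.02] rows 1.4817716130155725 0.086092118530096
```

View pics/w4.png

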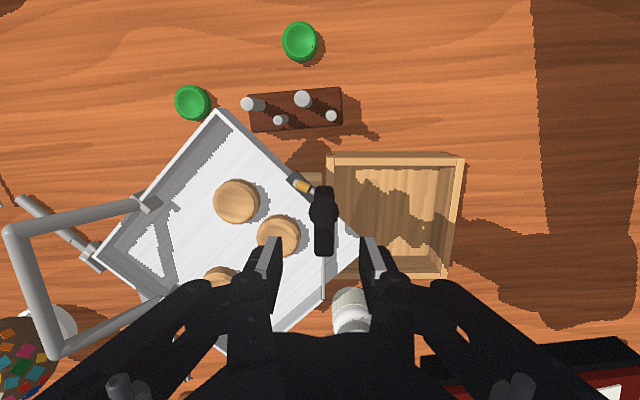

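Emit:
arm_command(
  rows=[0.09,3,-0.03,0,0,0,0,0.09,5.5,-0.03,0,0,0,0,0.09,6.2,-0.03,0,0,0,0,0.09,6.2,-0.03,0,0,0,-0.4,0.09,6.2,-0.03,0,0,0,-0.55,0.09,6.2,-0.03,0,0,0,-0.55,0.09,6.2,-0.03,0,0,0,-0.55],
  force=20,
)

```text
time: 7.1
ee_pos: [0.4933, 0.0645, 0.2244]
tcp_rot: [-90.1, -0.0, 86.3]
wrist_force: [0.3, 0.2, 1.0]
opening: 0.0191
```

```bash
python3 -c "
from h import *
c=snap('wrist','w5.png')
plan(.492,.063,.222,86)
"
```

```text
t 7.15 pos [0.4933 0.0645 0.2242] rot [-9.011e+01 -3.000e-02  8.634e+01] q [ 7.4 -3.2 -7.  86.1  0.  11.1] F [ 0.8  0.2 -0.4] open 0.0197
shift cm [-0.16  0.22  0.12] rv [0.11 0.34 0.04] rows 0.07127762154858587 0.04944225557079707
```

View pics/w5.png

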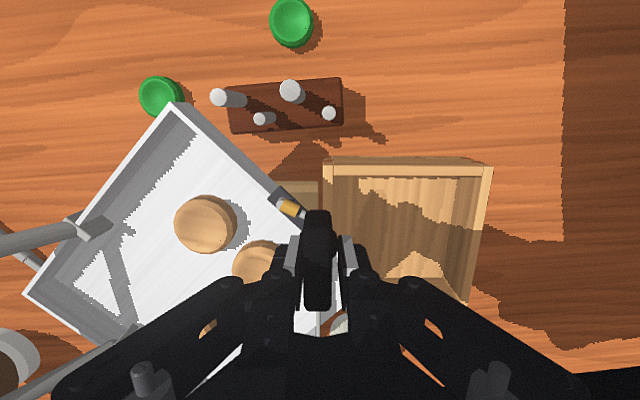

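Emit:
arm_command(
  rows=[0,0.1,0,0,-5,0,-0.55,0,0.1,0,0,-10,0,-0.55,0,0.1,0,0,-15,0,-0.55,0,0.1,0,0,-20,0,-0.55,0,0.1,0,0,-25,0,-0.55,0,0.1,0,0,-30,0,-0.55],
)

```text
time: 7.65
ee_pos: [0.493, 0.0641, 0.2237]
tcp_rot: [-90.1, 0.1, 116.5]
wrist_force: [-2.7, -1.8, 6.5]
opening: 0.0192
```

Emit:
arm_command(
  rows=[0,0,0,0,-6,0,-0.55,0,0,0,0,-12,0,-0.55,0,0,0,0,-18,0,-0.55,0,0,0,0,-24,0,-0.55,0,0,0,0,-30,0,-0.55,0,0,0,0,-30,0,-0.55],
)

```text
time: 8.15
ee_pos: [0.4929, 0.0645, 0.2237]
tcp_rot: [-90.1, 0.1, 146.7]
wrist_force: [-3.5, 1.9, 7.1]
opening: 0.0192
```

```bash
python3 -c "
from h import *
c=snap('wrist','w6.png')
plan(.492,.063,.222,176)
"
```

```text
t 8.2 pos [0.4929 0.0645 0.2237] rot [-9.0100e+01  6.0000e-02  1.4643e+02] q [  7.4  -3.2  -7.1  86.    0.  -49. ] F [-2.1 -0.7  6.7] open 0.0191
shift cm [-0.    0.17  0.17] rv [  0.09 -29.57  -0.09] rows 0.058210645776142024 4.129404218712031
```

View pics/w6.png

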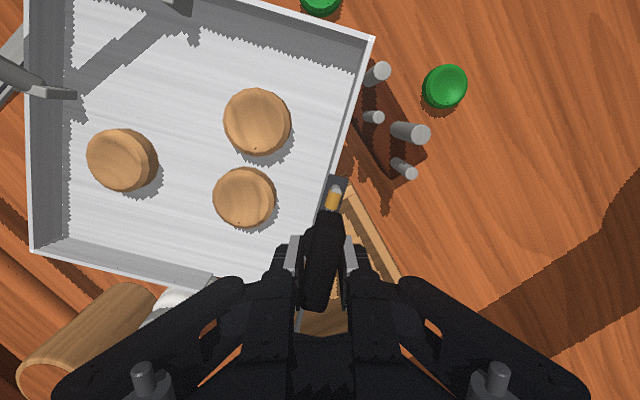

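Emit:
arm_command(
  rows=[0,-0.2,0,0,-6,0,-0.55,0,-0.3,0,0,-12,0,-0.55,0,-0.3,0,0,-18,0,-0.55,0,-0.3,0,0,-24,0,-0.55,0,-0.3,0,0,-30,0,-0.55,0,-0.3,0,0,-33,0,-0.55,0,-0.3,0,0,-33,0,-0.55],
)

```text
time: 8.78
ee_pos: [0.493, 0.0643, 0.2257]
tcp_rot: [-90.0, 0.1, 179.5]
wrist_force: [0.5, -0.4, -0.7]
opening: 0.0189
```

```bash
python3 -c "
from h import *
c=snap('wrist','w7.png')
plan(.492,.063,.222,176)
"
```

```text
t 8.83 pos [0.493  0.0643 0.2256] rot [-9.0020e+01  6.0000e-02  1.7926e+02] q [  7.4  -3.2  -6.8  86.3   0.  -81.8] F [0.5 0.7 0.4] open 0.0192
shift cm [0.1  0.36 0.13] rv [ 0.02  3.26 -0.06] rows 0.09431505967079243 0.45502323163912906
```

View pics/w7.png

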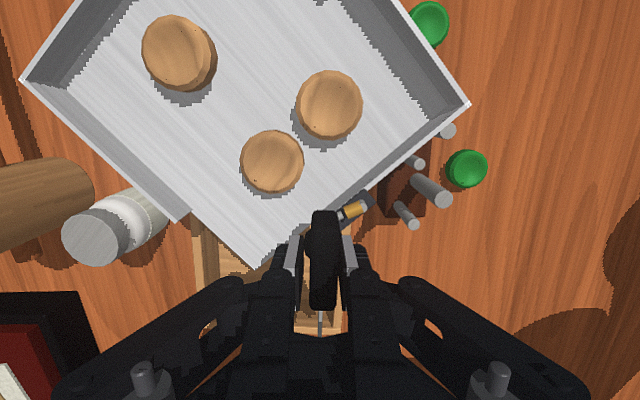

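Emit:
arm_command(
  rows=[0,0,0,0,0,0,-0.2,0,0,0,0,0,0,0,0,-0.5,0,0,0,0,0,0,-3.5,0,0,0,0,0,0,-6.5,0,0,0,0,0,0,-8.5,0,0,0,0,0,0,-8.5,0,0,0,0,0],
)

```text
time: 9.42
ee_pos: [0.4934, 0.0642, 0.3148]
tcp_rot: [-90.1, 0.4, 179.3]
wrist_force: [1.2, 0.5, -0.3]
opening: 0.0428
```

```bash
python3 -c "
from h import *
c=snap('wrist','w8.png')
t=snap('top')
cv2.imwrite('pics/t8.png',cv2.resize(t['pixels'][140:310,150:380],None,fx=3.4,fy=3.4))
plan(.527,-.143,.31,86.3)
"
```

```text
t 9.52 pos [0.493  0.0642 0.3108] rot [-9.0010e+01  1.0000e-01  1.7928e+02] q [  7.4  -2.2   3.5  95.6   0.  -81.9] F [ 0.7  0.6 -0.6] open 0.0429
shift cm [-3.66  0.08 20.67] rv [ 9.000e-02  9.298e+01 -6.000e-02] rows 5.034198682546334 12.986279037323236
```

View pics/w8.png

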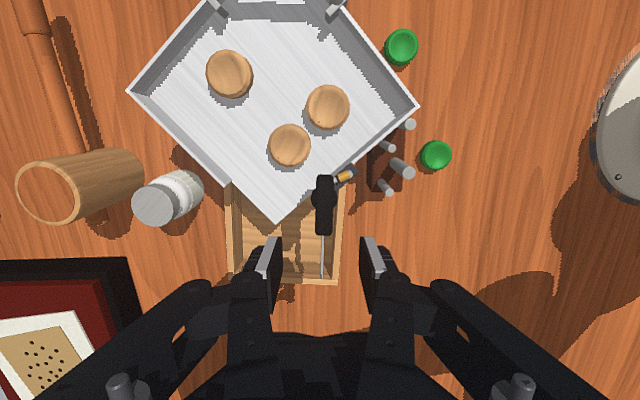

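View pics/t8.png

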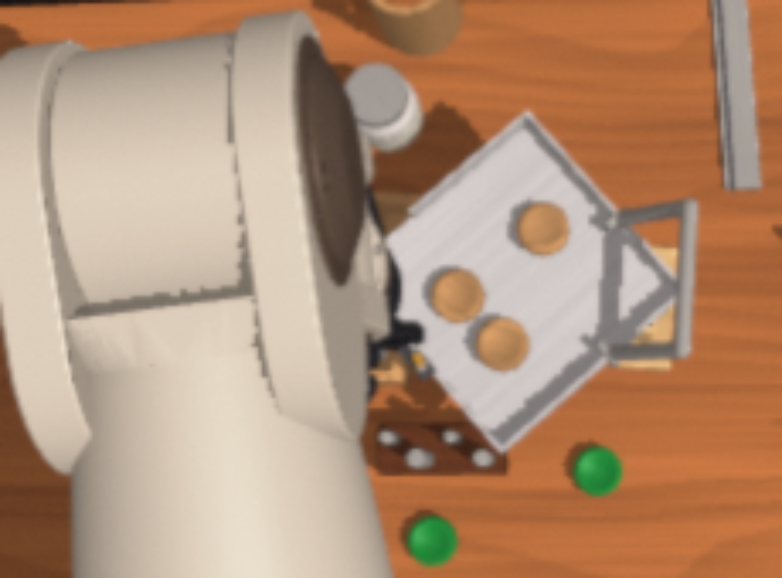

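Emit:
arm_command(
  rows=[-0.3,0,1.7,0,7,0,0,-0.6,0,3.4,0,14,0,0,-0.9,0,5.1,0,21,0,0,-1.2,0,6.8,0,28,0,0,-1.5,0,8.5,0,35,0,0,-1.8,0,10.2,0,42,0,0,-2.1,0,12,0,49,0,0,-2.4,0,14,0,56,0,0,-2.7,0,16,0,63,0,0,-3,0,18,0,70,0,0,-3.3,0,19.5,0,77,0,0,-3.6,0,20.7,0,84,0,0],
)

```text
time: 10.52
ee_pos: [0.5259, -0.1445, 0.3085]
tcp_rot: [-89.9, -0.0, 94.9]
wrist_force: [-0.2, 0.9, 0.1]
opening: 0.0424
```

```bash
python3 -c "
from h import *
c=snap('wrist','w9.png')
C=cloud(c)
m=(C[...,2]>.185)&(C[...,2]<.205)&(abs(C[...,0]-.527)<.08)&(abs(C[...,1]+.143)<.03)
print(m.sum(),np.median(C[m],0),C[m][:,2].max(),cv2.minAreaRect(C[m][:,:2].astype(np.float32)))
plan(.527,-.143,.31,86.3)
"
```

```text
2584 [ 0.51867955 -0.14345643  0.19635575] 0.19930390118055666 ((0.5269966125488281, -0.14082320034503937), (0.018259907141327858, 0.11032793670892715), 86.12528991699219)
t 10.57 pos [ 0.5263 -0.1458  0.3081] rot [-89.88  -0.    94.34] q [-15.5   4.6  10.2  95.7  -0.  -19.8] F [-1.5 -1.3 -1.1] open 0.0432
shift cm [ 0.28 -0.19 -0.09] rv [-0.12  8.04 -0.01] rows 0.08274313464802183 1.1236710605313938
```

View pics/w9.png

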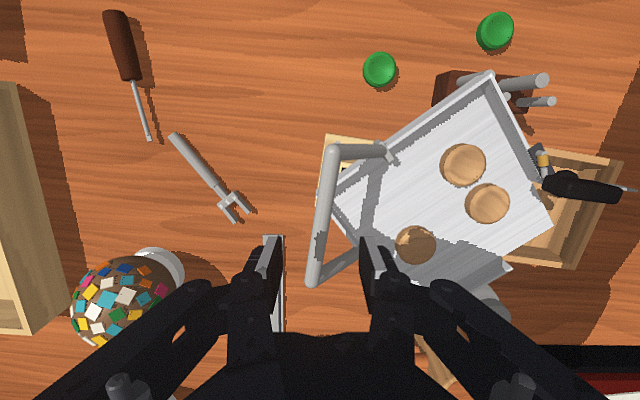

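Emit:
arm_command(
  rows=[0.1,0,-0.1,0,6,0,0,0.18,2,-0.09,0,8,0,0,0.18,4.5,-0.09,0,8,0,0,0.18,6.3,-0.09,0,8,0,0,0.18,6.3,-0.09,0,8,0,-0.4,0.18,6.3,-0.09,0,8,0,-0.6,0.18,6.3,-0.09,0,8,0,-0.6,0.18,6.3,-0.09,0,8,0,-0.6],
)

```text
time: 11.23
ee_pos: [0.5273, -0.1414, 0.2482]
tcp_rot: [-90.1, 0.0, 87.3]
wrist_force: [0.6, 0.6, -0.3]
opening: 0.0171
```

```bash
python3 -c "
from h import *
c=snap('wrist','w10.png')
plan(.527,-.144,.244,86.3)
for th in (0,.1,.2,.3,.4,.5,.6,.65,.7):
  x=-195*np.cos(th)+90*np.sin(th); z=90*np.cos(th)+195*np.sin(th); print(th,round((x+195)/10,2),round((z-90)/10,2))
"
```

```text
t 11.28 pos [ 0.5273 -0.1415  0.2482] rot [-9.010e+01  2.000e-02  8.733e+01] q [-15.    3.5   2.4  88.7   0.  -12.4] F [-0.3 -0.3 -0.6] open 0.0171
shift cm [-0.26  0.42  0.02] rv [ 0.11  1.03 -0.02] rows 0.11855761559464681 0.14530508066875092
0 0.0 0.0
0.1 1.0 1.9
0.2 2.18 3.69
0.3 3.53 5.36
0.4 5.04 6.88
0.5 6.7 8.25
0.6 8.49 9.44
0.65 9.42 9.97
0.7 10.38 10.45
```

View pics/w10.png

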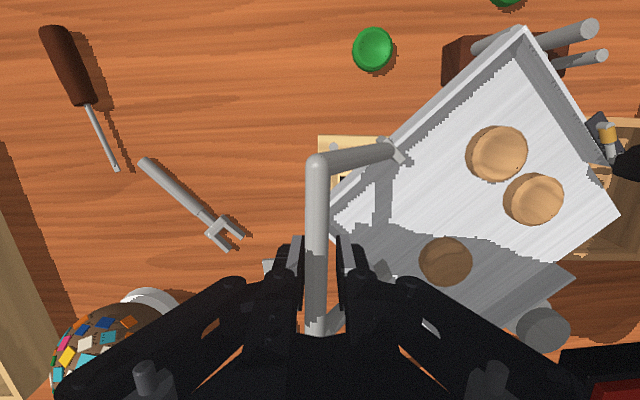

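Emit:
arm_command(
  rows=[0.28,-0.5,0,0,0.5,0,-0.6,0.58,-1.0,0,0,1,0,-0.6,0.9,-1.6,0,0,1,0,-0.6,1.2,-2.2,0,0,1,0,-0.6,1.56,-2.7,0,0,1,0,-0.6,1.93,-3.2,0,0,1,0,-0.6,2.3,-3.7,0,0,1,0,-0.6,2.7,-4.3,0,0,1,0,-0.6,3.1,-4.8,0,0,1,0,-0.6,3.5,-5.3,0,0,1,0,-0.6],
)

```text
time: 12.12
ee_pos: [0.529, -0.1072, 0.3018]
tcp_rot: [-90.2, 0.1, 86.3]
wrist_force: [1.8, -6.9, 3.1]
opening: 0.0172
```

```bash
cat > look.py <<'E'
from h import *
import sys
n=sys.argv[1]
c=snap('wrist',n+'w.png');t=snap('top');s=snap('side')
a=cv2.resize(t['pixels'][150:300,180:380],(800,600))[:, :]
b=cv2.resize(s['pixels'][110:270,200:400],(800,640))
cv2.imwrite('pics/'+n+'.png',np.hstack([cv2.resize(a,(400,300)),cv2.resize(b,(400,300))]))
plan(.527,-.144,.244,86.3)
o=sensors.get_obs();p=o['ee_pos'];dx=(p[:2]-s2w(0,0))@np.array([np.cos(SA),np.sin(SA)])
print('bar angle est',np.arctan2(p[2]-.054-.1,-dx)-np.arctan2(90,195))
E
python3 look.py a1
```

```text
t 12.27 pos [ 0.5289 -0.107   0.3016] rot [-90.15   0.13  86.29] q [-11.4   3.3   8.1  94.6  -0.1  -7.7] F [ 0.4 -8.4  3.9] open 0.0171
shift cm [-3.7   5.77 -0.03] rv [ 0.15 -0.01 -0.13] rows 1.6428562735897199 0.02799810255335409
bar angle est 0.31638039743312735
```

View pics/a1.png

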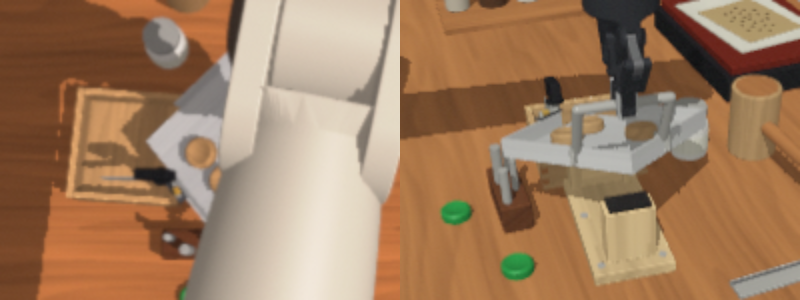

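View pics/a1w.png

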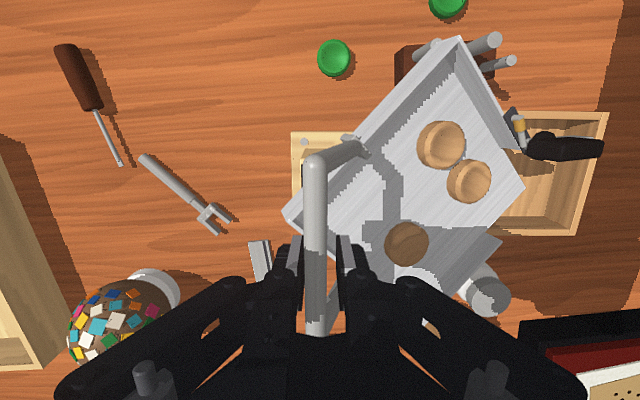

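Emit:
arm_command(
  rows=[0.25,-0.28,0,0,0,0,-0.6,0.5,-0.55,0,0,0,0,-0.6,0.8,-0.83,0,0,0,0,-0.6,1.1,-1.1,0,0,0,0,-0.6,1.1,-1.1,0,0,0,0,-0.6,1.1,-1.1,0,0,0,0,-0.6],
)

```text
time: 12.77
ee_pos: [0.5293, -0.0957, 0.3116]
tcp_rot: [-90.1, 0.1, 86.3]
wrist_force: [-0.1, -5.9, 1.6]
opening: 0.017
```

```bash
python3 look.py a2
```

```text
t 12.92 pos [ 0.5293 -0.0959  0.3112] rot [-9.003e+01  5.000e-02  8.630e+01] q [-10.2   3.4   9.3  95.8  -0.   -6.5] F [-0.2 -4.8  2.6] open 0.017
shift cm [-4.81  6.72 -0.08] rv [ 0.03 -0.   -0.05] rows 1.982696470038916 0.008790544248914175
bar angle est 0.38397310782626864
```

View pics/a2w.png

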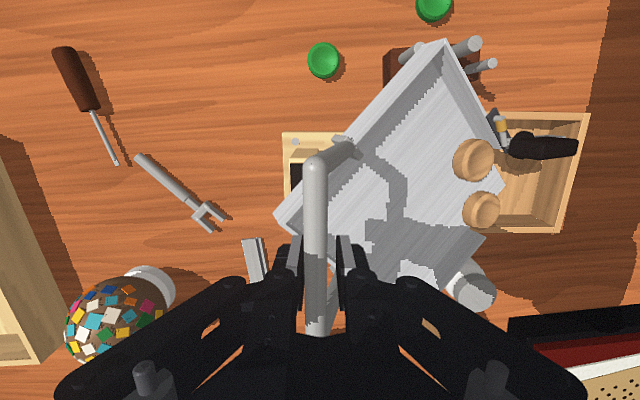

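View pics/a2.png

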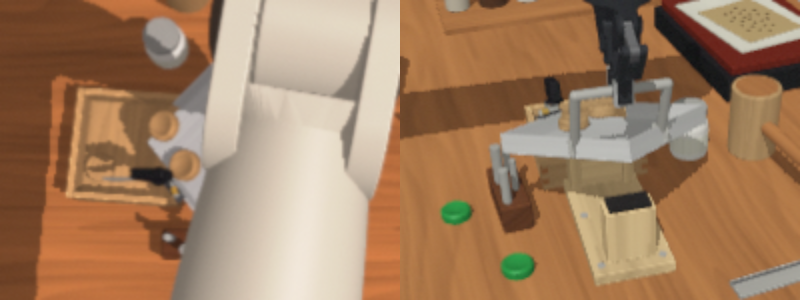

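Emit:
arm_command(
  rows=[0,0,0,0,0,0,-0.6,0,0,0,0,0,0,-0.6,0,0,0,0,0,0,-0.6,0,0,0,0,0,0,-0.6],
)

```text
time: 13.25
ee_pos: [0.5293, -0.0959, 0.3112]
tcp_rot: [-90.0, 0.0, 86.3]
wrist_force: [-0.4, -5.4, 2.8]
opening: 0.0172
```

```bash
python3 look.py a3
```

```text
t 13.4 pos [ 0.5293 -0.0959  0.3112] rot [-9.003e+01  5.000e-02  8.629e+01] q [-10.3   3.4   9.3  95.8  -0.   -6.5] F [ 0.8 -4.9  2.3] open 0.0171
shift cm [-4.81  6.72 -0.08] rv [ 0.03 -0.01 -0.05] rows 1.9817120941701305 0.008181028804241076
bar angle est 0.38377193094760215
```

View pics/a3w.png

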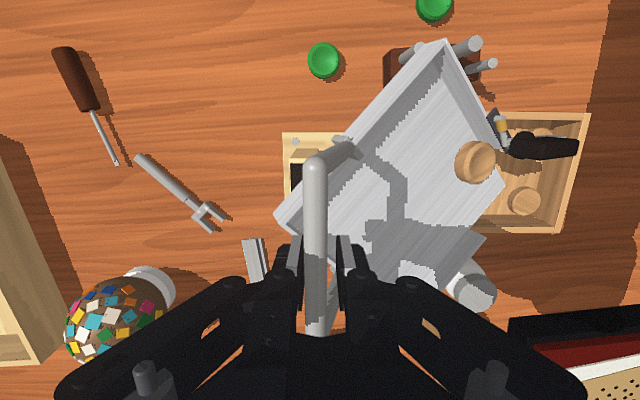

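View pics/a3.png

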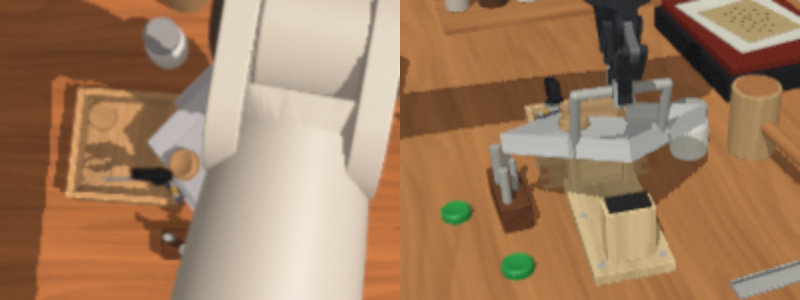

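Emit:
arm_command(
  rows=[0.4,-0.35,0,0,0,0,-0.6,0.8,-0.7,0,0,0,0,-0.6,1.2,-1.05,0,0,0,0,-0.6,1.6,-1.35,0,0,0,0,-0.6,1.9,-1.6,0,0,0,0,-0.6,1.9,-1.6,0,0,0,0,-0.6,1.9,-1.6,0,0,0,0,-0.6],
)

```text
time: 13.98
ee_pos: [0.5306, -0.0763, 0.3269]
tcp_rot: [-90.0, -0.0, 86.3]
wrist_force: [0.0, -3.5, 1.5]
opening: 0.0168
```

```bash
python3 look.py a4
```

```text
t 14.13 pos [ 0.5305 -0.0766  0.3266] rot [-89.99  -0.    86.31] q [-8.2  3.6 11.2 97.6  0.  -4.5] F [ 0.7 -3.   1. ] open 0.0171
shift cm [-6.75  8.26 -0.08] rv [-0.01  0.01  0.  ] rows 2.55888180209766 0.002714237333812631
bar angle est 0.4988646012554068
```

View pics/a4w.png

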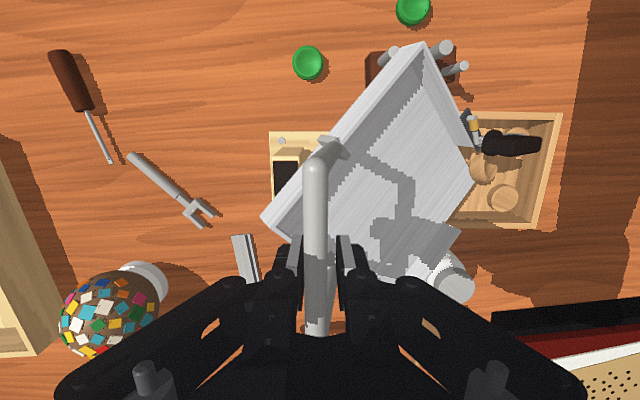

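View pics/a4.png

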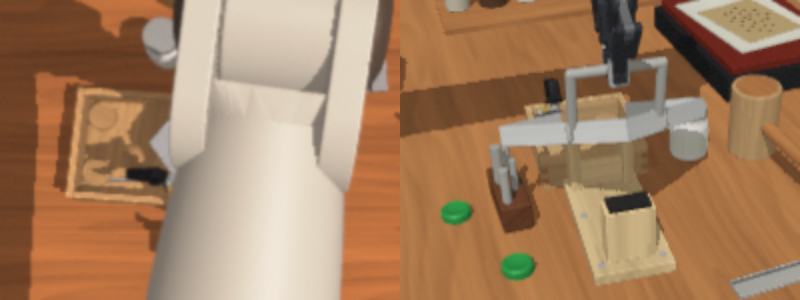

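Emit:
arm_command(
  rows=[0,0,0,0,0,0,-0.6,0,0,0,0,0,0,-0.6,0,0,0,0,0,0,-0.6],
)

```text
time: 14.38
ee_pos: [0.5305, -0.0766, 0.3267]
tcp_rot: [-90.0, -0.0, 86.3]
wrist_force: [0.3, -3.0, 0.7]
opening: 0.0173
```

```bash
python3 look.py a5; python3 -c "
import cv2
a=cv2.imread('pics/a5w.png')[80:280,390:590]
cv2.imwrite('pics/a5z.png',cv2.resize(a,(600,600),interpolation=cv2.INTER_CUBIC))"
```

```text
t 14.53 pos [ 0.5305 -0.0765  0.3268] rot [-8.999e+01 -1.000e-02  8.632e+01] q [-8.2  3.6 11.2 97.6  0.  -4.5] F [ 0.6 -3.5  0.1] open 0.0169
shift cm [-6.76  8.28 -0.08] rv [-0.01  0.02  0.01] rows 2.5626147027494364 0.002744869618878964
bar angle est 0.499543949754289
```

View pics/a5z.png

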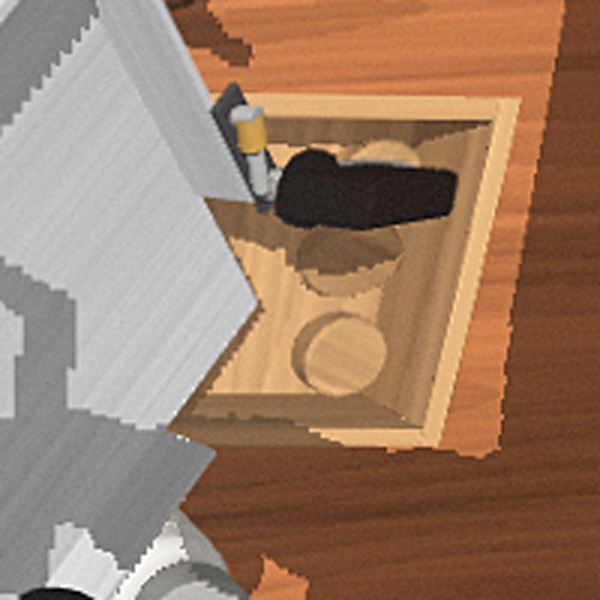

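Emit:
arm_command(
  rows=[-0.3,0.25,0,0,0,0,-0.6,-0.68,0.53,0,0,0,0,-0.6,-1.34,1.08,0,0,0,0,-0.6,-1.97,1.66,0,0,0,0,-0.6,-2.59,2.26,0,0,0,0,-0.6,-3.17,2.89,0,0,0,0,-0.6,-3.73,3.54,0,0,0,0,-0.6,-4.27,4.21,0,0,0,0,-0.6,-4.77,4.9,0,0,0,0,-0.6,-5.25,5.62,0,0,0,0,-0.6,-5.5,6,0,0,0,0,-0.6,-5.7,6.35,0,0,0,0,-0.6],
)

```text
time: 15.53
ee_pos: [0.5267, -0.1338, 0.2627]
tcp_rot: [-90.0, -0.0, 86.3]
wrist_force: [-0.4, -2.5, -1.3]
opening: 0.0173
```

Emit:
arm_command(
  rows=[-0.15,0.25,0,0,0,0,-0.6,-0.3,0.55,0,0,0,0,-0.6,-0.45,0.85,0,0,0,0,-0.6,-0.6,1.15,0,0,0,0,-0.6,-0.75,1.45,0,0,0,0,-0.6,-0.9,1.7,0,0,0,0,-0.6,-1,1.85,0,0,0,0,-0.6,-1.1,1.9,0,0,0,0,-0.6,-1.1,1.9,0,0,0,0,-0.6],
)

```text
time: 16.28
ee_pos: [0.5262, -0.1443, 0.2444]
tcp_rot: [-90.0, -0.0, 86.3]
wrist_force: [0.1, 0.2, 0.0]
opening: 0.0171
```

```bash
python3 look.py a6
```

```text
t 16.43 pos [ 0.5262 -0.1443  0.2446] rot [-9.002e+01 -1.000e-02  8.632e+01] q [-15.3   3.5   2.   88.4   0.  -11.7] F [ 0.4  0.5 -0.6] open 0.0167
shift cm [ 0.04  0.06 -0.08] rv [0.02 0.02 0.01] rows 0.024929516965305824 0.004136780412183516
bar angle est 0.00010059508180099153
```

View pics/a6w.png

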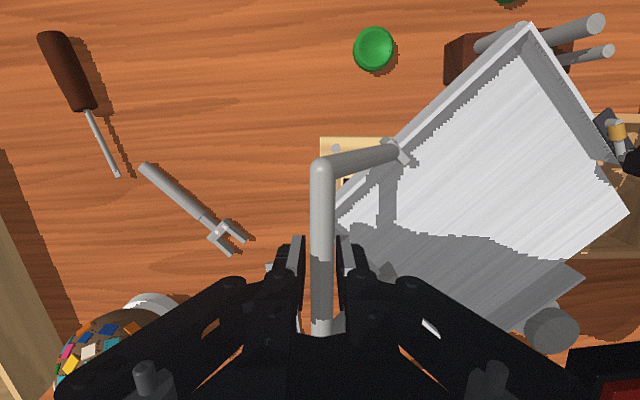

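View pics/a6.png

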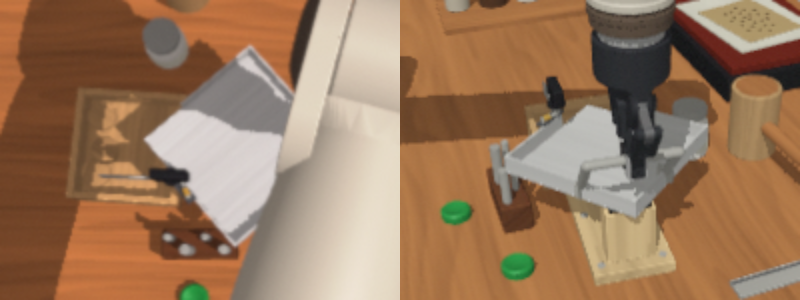

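Emit:
arm_command(
  rows=[0,0,0,0,0,0,-0.2,0,0,0,0,0,0,0,0,0,0,0,0,0,0,0,-2,0,0,0,0,0,0,-5,0,0,0,0,0,0,-8,0,0,0,0,0,-3,-12,0,0,0,0,0,-7,-14,0,0,0,0,0,-11,-14,0,0,0,0,0,-15,-14,0,0,0,0,0,-18,-14,0,0,0,0,0,-18,-14,0,0,0,0,0],
)

```text
time: 17.43
ee_pos: [0.5138, -0.3295, 0.3828]
tcp_rot: [-89.9, 0.0, 86.1]
wrist_force: [0.4, 1.4, -0.6]
opening: 0.043
```

```bash
python3 look.py a7
python3 - <<'E'
from h import *
t=snap('top');C=cloud(t)
cv2.imwrite('pics/a7t.png',cv2.resize(t['pixels'][130:310,150:380],None,fx=3.3,fy=3.3,interpolation=cv2.INTER_CUBIC))
for r in models.spot_point('disc1','top'):
    u,v=r['location'];print(round(r['conf'],2),np.round([u,v]),np.round(pix2world(t,u,v),3))
m=(abs(C[...,2]-.085)<.008)&(abs(C[...,0]-.66)<.06)&(abs(C[...,1]-.08)<.06)
print('jar',cv2.minEnclosingCircle(C[m][:,:2].astype(np.float32)))
E
```

```text
t 17.58 pos [ 0.5145 -0.3242  0.3841] rot [-8.997e+01 -3.000e-02  8.626e+01] q [-32.2  16.6  32.6 106.1   0.  -28.5] F [ 1.   0.6 -0.2] open 0.0427
shift cm [18.06 14.02 -0.08] rv [-0.03 -0.04  0.03] rows 5.48142400380377 0.00847006135064855
bar angle est 0.1160401158413002
0.6 [277. 297.] [0.346 0.047 0.015]
0.53 [230. 221.] [0.549 0.178 0.037]
0.52 [228. 233.] [0.519 0.184 0.025]
0.51 [328. 279.] [ 0.393 -0.089  0.015]
0.48 [233. 209.] [0.585 0.172 0.026]
0.3 [273. 219.] [0.544 0.049 0.112]
jar ((0.6900596022605896, 0.09262046217918396), 0.025066180154681206)
```

View pics/a7t.png

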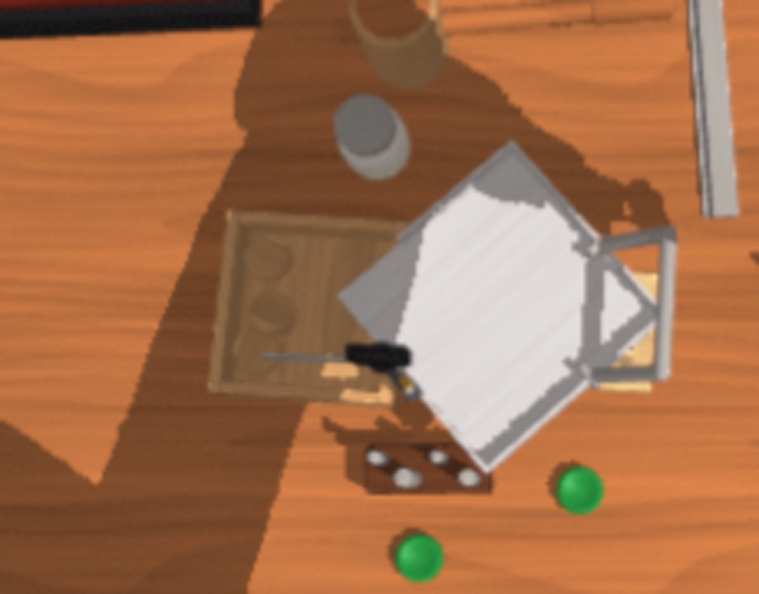

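View pics/a7.png

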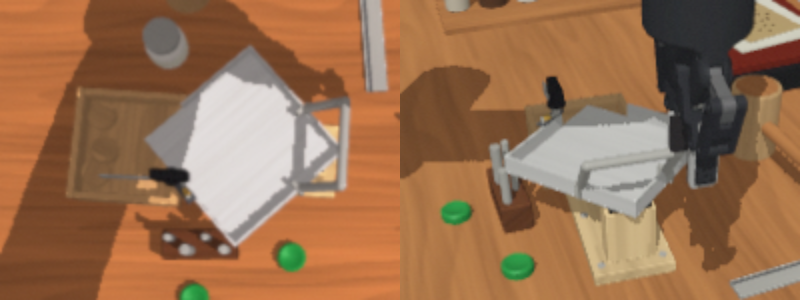

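```bash
python3 -c "
from h import *
o=sensors.get_obs();print(o['qd'],o['wrist_force']);print(bot.job_done())"
```

```text
[ 0.57893173 -0.49971694 -0.19760397  0.01920697 -0.17669925 -0.08810418] [ 0.67372813 -0.84634676  0.03399164]
the job is handed in; nothing more can be done
None
```

The job is done and handed in, finishing at about 18 s of the 72 s allowed.

- **Box:** I slid it by one wall across the bench until it stood flat under the spout. By measurement the spout tip is about 33 mm inside the near wall.
- **Gate:** I turned the knob with the jaws loosely round it until it went over to fully open. The knob and blade now point along the stand's +x.
- **Discs:** I tipped the tray to about 0.5 rad with the jaws loosely round the back bar. One disc stuck briefly on a wall at about 0.38 rad and then slid out; I did not touch any of them.
- **Tray:** I let it down in about 1.7 s until it rested level and the wrist force read about zero. Then I opened the jaws and backed the arm away.

**Last checks:** the final pictures show all three discs in the box, the tray empty and level, and the gate still open. The jar had not moved when measured again, and the punch block and green look-alikes were in the same place in the picture.

**What disagreed:** the network also reported a fourth disc in the tray at low confidence (0.3). The picture shows the tray empty there, so I took it as a false report. I did not measure the mallet, ball, arch punch, straightedge and awl again; nothing came near them.

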